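Clamp the bonded pieces in the screw press

ROBOT

A 6-joint arm with a two-finger parallel gripper is mounted at the origin on the work surface. World frame = base frame: x ahead of the robot, y to its left, z up, the work surface at z = 0. Lengths are in m, angles in degrees, forces in N, time in s.
With the tool pointing down it reaches from about 0.4 to 0.825 m from the base axis. Payload 7 kg.
Tool frame: the origin (TCP) lies between the finger pads; the fingertips stand 8 mm ahead of it and the grasp point (between the pads) lies 11 mm behind it; z points along the fingers, y is the line along which they close (so a half turn about z gives the same grasp; the last joint's range is limited). The gripper opens to 88 mm and grips with 3 to 60 N. Pads are 19 mm wide; open, the fingers measure 130 mm over their backs; the gripper's body (78 mm by 193 mm) begins 47 mm behind the grasp point.
Start: joints at [-56.201, 20.546, 0.682, 0, -70.136, -16.507], TCP at [0.201, -0.644, 0.235] pointing down, gripper open.
Joint ranges: [-176.03, 176.03], [-82.01, 121.73], [-58.28, 71.71], [-173.87, 95.51], [-174.79, -0.11], [-173.66, 173.66]. Speed limits (degrees/s): [136.94, 136.94, 172.46, 180, 180, 180].

INTERFACE

Orientations are given as a 3x3 rotation matrix whose columns are the frame's x, y, z axes.
In Python, from rig import robot gives the robot as it stands. Calls block until the motion is done:
- robot.goto(position, orientation): joint-space move of the TCP to a pose.
- robot.servo_line(position, ori=None, speed=0.15): straight line of the TCP; ori=None keeps the orientation; speed is the mean speed in m/s.
- robot.movej(angles): joint-space move.
- robot.move_gripper(opening): opening from 0.0 (shut) to 1.0 (fully open); the grip force is fixed at half the most; returns when the fingers have stopped.
- robot.dwell(seconds).
- robot.ik(position, orientation): joint angles nearest the present ones, or None.
- robot.get_state(): the state.
- robot.grab_frame(name): name is "side" or "top"; returns the picture (480x640x3 uint8, red, green, blue); there is no depth.
- robot.camera_info(name): a dict with "vfov" (degrees; the focal length in pixels is half the picture's height over the tangent of half this angle, whatever the lens; pixels are square), "cx", "cy" (the principal point, pixels), "k1" (the pictures are not rectified: a ray, as slopes to the right and down, at radius r is drawn at 1 + k1 r^2 times it, then the intrinsics apply), "view" (4x4, takes a point from world to camera coordinates). Camera axes: x right, y down, z forward; pixel columns grow to the right and rows downward; lengths in m; the calibration is good to about 2 mm. A picture is of the moment at which its call begins. camera_info takes no time and is no camera call.
A pose or a line that the arm cannot do raises robot.Unreachable and nothing moves.
- robot.job_done(): hands the job in; it is judged then, once.
The state is a dict: "t": time; "qpos": joint angles; "qvel": joint speeds; "effort": joint torques, N m; "position": TCP position; "tcp_rot": TCP orientation; "force": force on the tool from outside, world axes, zero at the start; "ft_torque": the same for the moment, N m; "grip_width": opening from 0.0 (shut) to 1.0 (fully open); "finger_force": force on a finger pad.
Only numpy, scipy, OpenCV 4.12 (cv2) and the standard library are available. Lean on these libraries where they do the work, as an engineer would, in place of code of your own. Each camera call takes 0.05 s, during which the arm holds its last target. There are 200 camera calls.

TASK

Open the little screw press first: turn its T-handle anticlockwise, half turn after half turn, right up to its top stop; then draw its loading tray right out, take every round solid brass-topped piece from the compartment bin and set each flat, either face up, in a pocket of the tray of its own; the square piece and the collar with a hole stay in the bin. Then push the tray fully home under the pad and screw the T-handle down clockwise all the way to its bottom stop, so that all the pieces are left clamped. Leave the other things on the bench where they are.

Things in the scene. Friction and masses are not known exactly. Their poses are not given: they have to be found in the camera images.
- slug1: round two-layer piece (steel underside, brass top), a plain solid disc 28 mm across and 16 mm tall, no hole; origin at its very centre (8 mm above its underside), z along its axis; either face may be up. Up to four such pieces exist; those absent are None
- slug2: round two-layer piece (steel underside, brass top), a plain solid disc 28 mm across and 16 mm tall, no hole; origin at its very centre (8 mm above its underside), z along its axis; either face may be up. Up to four such pieces exist; those absent are None
- slug3: round two-layer piece (steel underside, brass top), a plain solid disc 28 mm across and 16 mm tall, no hole; origin at its very centre (8 mm above its underside), z along its axis; either face may be up. Up to four such pieces exist; those absent are None
- slug4: round two-layer piece (steel underside, brass top), a plain solid disc 28 mm across and 16 mm tall, no hole; origin at its very centre (8 mm above its underside), z along its axis; either face may be up. Up to four such pieces exist; those absent are None
- square: bonded piece of the same two layers but square, 26 x 26 x 16 mm; origin at the centre of its underside; stays in the bin
- collar: brass collar 28 mm across, 16 mm tall, with a 16 mm hole; origin at the centre of its underside; stays in the bin
- bin_floor (a point): centre of the inner floor (4 mm above the bench) of the fixed grey compartment bin, 134 mm (x) by 198 mm (y), 2 by 3 compartments of about 61 by 61 mm; walls only 8 mm above the inner floor, so pieces stand 8 mm proud of them and can be gripped above the walls; axes along the bin's sides, z up.
- tray_floor (a point): centre of the upper side of the floor of the press's aluminium tray, 23 mm above the bench; x along the tray, +y the way it slides out, z up. Tray 154 mm (x) by 46 mm (y); four pockets in a row at x = -55.5, -18.5, 18.5, 55.5 mm, y = 0, each about 34 by 37 mm, walls 5 mm high; the rails beside it are no higher
- tray_knob (a point): centre of the tray's upright black knob (16 mm diameter, 36 mm tall, top 18 mm above this point), on a thin rod 150 mm in front (+y of the tray) of the tray's middle; this point is 41 mm above the bench; can be gripped from above to pull or push the tray
- tray (a joint): how far the tray is out, m: 0 home under the pad, 0.16 right out (stop); friction about 2 N, stays where left
- handle_hub (a point): middle of the T-handle's cross bar, on the vertical screw axis, 166 mm above the bench at screw 0. Bar: 10 mm round steel rod, 16 mm ball at each end, hub 24 mm wide and 26 mm tall. Below it the beam (230 mm along the tray's x, 42 mm deep, top 121 mm above the bench, post nuts to 131 mm at 100 mm from the axis)
- handle_end_a (a point): centre of the ball at one end of the T-handle's bar, 62 mm from the axis; the bar can be gripped from above at 25 to 52 mm from the axis
- handle_end_b (a point): centre of the ball at the other end of the bar, 62 mm from the axis
- screw (a joint): turn of the T-handle, rad: 0 fully up, growing clockwise seen from above, 9.0 at its stop fully down; it stays where left (friction about 0.09 N m). The screw sinks 1.56 mm per rad; the pad meets the pieces at about 5.8 rad and its springs take up the rest
- pad: flat sprung steel pressing pad under the screw, 150 mm by 36 mm; origin at the centre of its underside, which is 48 mm above the bench (9 mm above the pieces in the tray) at screw 0
- glue: white glue bottle 34 mm wide, 100 mm tall, bystander; origin under its centre
- driver: small screwdriver lying on the bench, bystander
- hammer: hammer lying on the bench, bystander
- pot: blue ceramic pot 72 mm wide, 85 mm tall, bystander; origin under its centre
- steel_block: flat steel bench block 70 x 70 x 22 mm, bystander; origin under its centre
- jar: black jar with blue cap 60 mm wide, 75 mm tall, bystander; origin under its centre
- marker: flat-sided marker pen 130 mm long lying on the bench, bystander

How it is judged (in metres and radians):
On the way, in this order (a step that is already met when the one before it is completed fails the run):
1. the press is opened: the T-handle is backed off to its top stop (value of joint screw below 0.4 rad), for 0.1 s.
2. every round piece stands flat in a pocket of the tray while the tray is drawn out (x of slug1 in the frame of tray_floor between -0.076 and 0.076 m and y of slug1 in the frame of tray_floor between -0.012 and 0.012 m and z of slug1 in the frame of tray_floor between 0.004 and 0.011 m and angle between the z axis of each of slug1, slug2, slug3, slug4 and the z axis of tray_floor, either way round below 0.12 rad and x of slug2 in the frame of tray_floor between -0.076 and 0.076 m and y of slug2 in the frame of tray_floor between -0.012 and 0.012 m and z of slug2 in the frame of tray_floor between 0.004 and 0.011 m and x of slug3 in the frame of tray_floor between -0.076 and 0.076 m and y of slug3 in the frame of tray_floor between -0.012 and 0.012 m and z of slug3 in the frame of tray_floor between 0.004 and 0.011 m and x of slug4 in the frame of tray_floor between -0.076 and 0.076 m and y of slug4 in the frame of tray_floor between -0.012 and 0.012 m and z of slug4 in the frame of tray_floor between 0.004 and 0.011 m and value of joint tray above 0.12 m), for 0.2 s.
3. the loaded tray is pushed home before the screw is run down (x of slug1 in the frame of tray_floor between -0.076 and 0.076 m and y of slug1 in the frame of tray_floor between -0.012 and 0.012 m and z of slug1 in the frame of tray_floor between 0.004 and 0.011 m and angle between the z axis of each of slug1, slug2, slug3, slug4 and the z axis of tray_floor, either way round below 0.12 rad and x of slug2 in the frame of tray_floor between -0.076 and 0.076 m and y of slug2 in the frame of tray_floor between -0.012 and 0.012 m and z of slug2 in the frame of tray_floor between 0.004 and 0.011 m and x of slug3 in the frame of tray_floor between -0.076 and 0.076 m and y of slug3 in the frame of tray_floor between -0.012 and 0.012 m and z of slug3 in the frame of tray_floor between 0.004 and 0.011 m and x of slug4 in the frame of tray_floor between -0.076 and 0.076 m and y of slug4 in the frame of tray_floor between -0.012 and 0.012 m and z of slug4 in the frame of tray_floor between 0.004 and 0.011 m and value of joint tray below 0.006 m and value of joint screw below 4.5 rad), for 0.2 s.
At the end, for the whole second after the job is handed in: every round piece present stands flat (within 0.12 rad, at most 3 mm off the floor), either face up, in a tray pocket; the tray is within 6 mm of home; the screw is turned to at least 8.5 rad so that the pad bears on every piece (over 0.5 N); the square piece and the collar are still in the bin (x of slug1 in the frame of tray_floor between -0.076 and 0.076 m and y of slug1 in the frame of tray_floor between -0.012 and 0.012 m and z of slug1 in the frame of tray_floor between 0.004 and 0.011 m and angle between the z axis of each of slug1, slug2, slug3, slug4 and the z axis of tray_floor, either way round below 0.12 rad and x of slug2 in the frame of tray_floor between -0.076 and 0.076 m and y of slug2 in the frame of tray_floor between -0.012 and 0.012 m and z of slug2 in the frame of tray_floor between 0.004 and 0.011 m and x of slug3 in the frame of tray_floor between -0.076 and 0.076 m and y of slug3 in the frame of tray_floor between -0.012 and 0.012 m and z of slug3 in the frame of tray_floor between 0.004 and 0.011 m and x of slug4 in the frame of tray_floor between -0.076 and 0.076 m and y of slug4 in the frame of tray_floor between -0.012 and 0.012 m and z of slug4 in the frame of tray_floor between 0.004 and 0.011 m and value of joint tray below 0.006 m and value of joint screw above 8.5 rad and contact force between pad and slug1 above 0.5 N and contact force between pad and slug2 above 0.5 N and contact force between pad and slug3 above 0.5 N and contact force between pad and slug4 above 0.5 N and x of square in the frame of bin_floor between -0.07 and 0.07 m and y of square in the frame of bin_floor between -0.1 and 0.1 m and z of each of square, collar in the frame of bin_floor below 0.01 m and x of collar in the frame of bin_floor between -0.07 and 0.07 m and y of collar in the frame of bin_floor between -0.1 and 0.1 m); the robot touches nothing.
It fails at once if a bystander is knocked over or shifted by more than 40 mm (distance of any of glue, driver, hammer, pot, steel_block, jar, marker from where it was at the start of the episode above 0.04 m).
Of slug1, slug2, slug3, slug4 only 2 to 4 are there at a start; the rules pass over those that are not, and their reading is None.
At some moment in a run one of slug1, slug2, slug3, slug4 may be knocked a few centimetres aside while the robot is not near it.
Once in a run the grip may slacken for a moment while it holds something.
It also fails if it takes over 210 s, if anything falls off the work surface, if the arm or the gripper's body presses on something with over 40 N, if the wrist force passes 120 N, or if a joint passes its speed limit or range.

## Working session

There is one attempt and no reset: what is moved stays moved. The work goes in short steps, each a Python script; the robot and the scene stay as the last script left them, time stands still between calls to the robot, and variables do not carry over. Pictures are saved under pics/ and viewed, at most 14 in all, crops included, and the job is handed in when it is done.

```bash
ls; mkdir -p pics
python3 - <<'E'
from rig import robot
import cv2
for n in ("top","side"):
    f=robot.grab_frame(n); cv2.imwrite(f"pics/{n}0.png",f[:,:,::-1])
    print(robot.camera_info(n))
s=robot.get_state();print(s['t'],s['tcp_rot'],s['grip_width'],s['force'])
E
```

```text
pics
rig.py
{'vfov': 53.04469371932673, 'cx': 315.2057102294889, 'cy': 238.2213318610543, 'k1': 0.022379387240190403, 'view': array([[ 0.01934116, -0.99967756,  0.01645295, -0.01947079],
       [-0.99003139, -0.0214456 , -0.13920468,  0.58534207],
       [ 0.13951264, -0.01359656, -0.99012694,  1.14975115],
       [ 0.        ,  0.        ,  0.        ,  1.        ]])}
{'vfov': 53.633128128766344, 'cx': 319.7835062205535, 'cy': 246.2532708724293, 'k1': -0.032883518051140585, 'view': array([[-0.99884417, -0.04766965, -0.0061594 ,  0.57557878],
       [-0.02337896,  0.59379131, -0.80427937,  0.1168421 ],
       [ 0.04199711, -0.80320575, -0.59421946,  1.07023209],
       [ 0.        ,  0.        ,  0.        ,  1.        ]])}
0.1 [[-9.54831890e-01 -2.97145903e-01 -6.11370179e-04]
 [-2.97146482e-01  9.54830897e-01  1.38780317e-03]
 [ 1.71375111e-04  1.50678522e-03 -9.99998850e-01]] 1.0046864539814129 [ 0.27624975 -1.24248126  0.11567825]
```

View pics/top0.png

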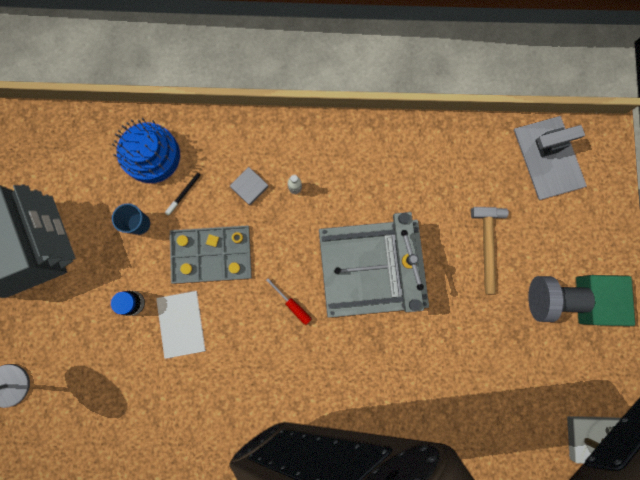

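View pics/side0.png

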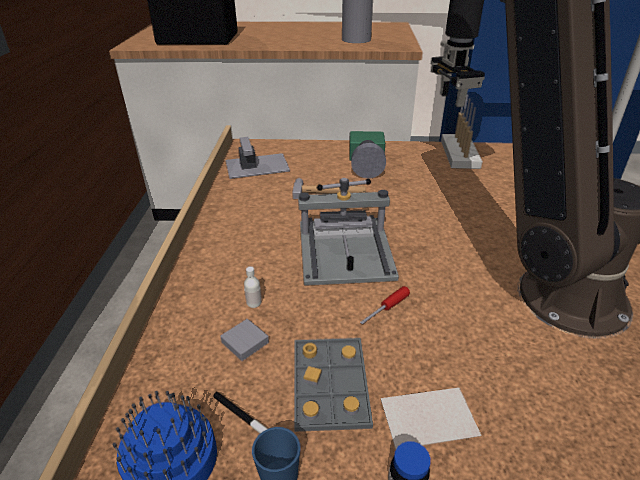

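The top view shows three round brass discs at (182,241), (186,269) and (234,268), the square at (213,241), and the collar at (237,238). The knob is at (338,270) and the hub near (409,260). The side view shows the same things. Next I'll zoom in on the press.

```bash
cat > h.py <<'E'
from rig import robot
import numpy as np, cv2
def cam(n):
    c=robot.camera_info(n); f=240/np.tan(np.radians(c['vfov']/2)); return c,f
def proj(n,p):
    c,f=cam(n); q=c['view']@np.r_[p,1]; s=q[:2]/q[2]; s=s*(1+c['k1']*(s@s)); return s*f+[c['cx'],c['cy']]
def ray(n,px):
    c,f=cam(n); d=(np.array(px,float)-[c['cx'],c['cy']])/f; s=d.copy()
    for _ in range(10): s=d/(1+c['k1']*(s@s))
    V=c['view']; R=V[:3,:3]; return -R.T@V[:3,3], R.T@np.r_[s,1]
def onz(n,px,z):
    o,d=ray(n,px); return o+d*(z-o[2])/d[2]
def tri(pt,ps):
    o1,d1=ray('top',pt); o2,d2=ray('side',ps)
    a,b=np.linalg.lstsq(np.c_[d1,-d2],o2-o1,rcond=None)[0]
    p,q=o1+a*d1,o2+b*d2; return (p+q)/2,np.linalg.norm(p-q)
def blobs(img,lo,hi,roi,amin=15):
    x0,y0,x1,y1=roi; h=cv2.cvtColor(img,cv2.COLOR_RGB2HSV)
    m=cv2.inRange(h,np.array(lo),np.array(hi))[y0:y1,x0:x1]
    n,_,st,ce=cv2.connectedComponentsWithStats(m)
    return [(int(st[i,4]),ce[i]+[x0,y0],st[i,2:4].tolist()) for i in range(1,n) if st[i,4]>=amin]
E
python3 - <<'E'
from h import *
t=cv2.imread('pics/top0.png');s=cv2.imread('pics/side0.png')
a=cv2.resize(t[200:330,310:440],(520,520),interpolation=2)
cv2.imwrite('pics/c1.png',a)
b=cv2.resize(s[170:290,280:410],(780,720)[:2],interpolation=2)
cv2.imwrite('pics/c2.png',b[:600])
T=t[:,:,::-1].copy()
print('brass top');[print(x) for x in blobs(T,(18,120,80),(32,255,255),(165,222,255,285))]
S=s[:,:,::-1].copy()
print('brass side');[print(x) for x in blobs(S,(18,120,80),(32,255,255),(290,335,375,430))]
E
```

```text
brass top
(74, array([237.        , 237.04054054]), [11, 11])
(98, array([182.12244898, 240.2244898 ]), [11, 11])
(111, array([212.11711712, 240.35135135]), [13, 12])
(99, array([185.84848485, 268.32323232]), [12, 11])
(95, array([233.86315789, 267.54736842]), [11, 10])
brass side
(152, array([309.32894737, 349.99342105]), [14, 15])
(127, array([348.43307087, 351.36220472]), [14, 12])
(172, array([312.14534884, 373.8372093 ]), [17, 15])
(177, array([350.85310734, 403.68926554]), [15, 15])
(181, array([310.49723757, 408.28176796]), [16, 16])
```

View pics/c1.png

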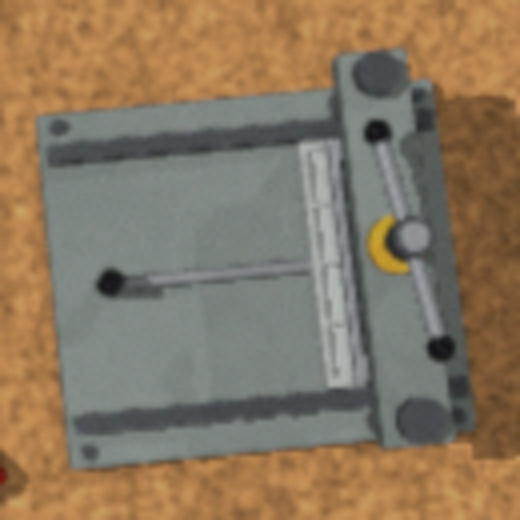

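View pics/c2.png

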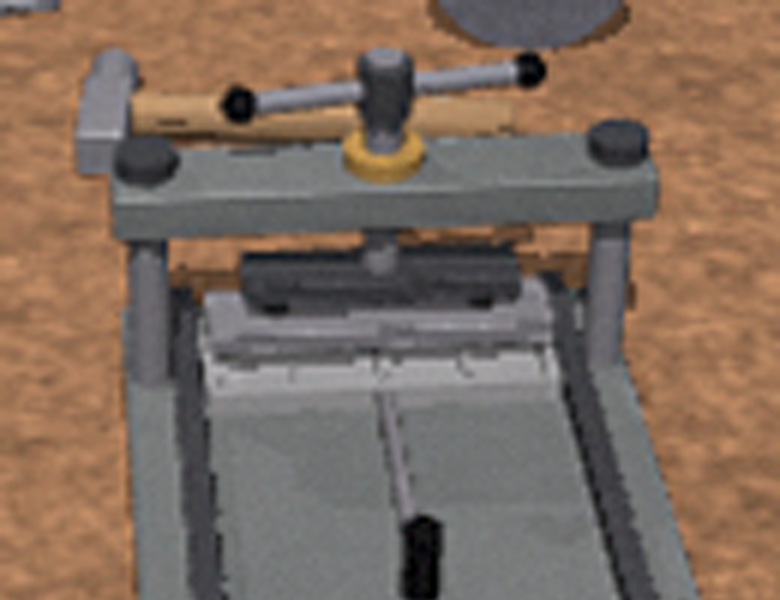

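The crops give balls at top (404.2,232.7)/(420.2,286.7) and side (319.7,187.3)/(368.3,181.8). The knob top is at top (337.5,270.5), with the knob centre at side (350.2,262.5).

Run:
```python
from h import *
np.set_printoptions(precision=4,suppress=True)
A,ea=tri((404.2,232.7),(319.7,187.3));B,eb=tri((420.2,286.7),(368.3,181.8))
print(A,ea,B,eb,np.linalg.norm(A-B)/2,(A+B)/2)
print('knob',tri((337.5,270.5),(350.2,258)),onz('top',(337.5,270.5),.059),onz('side',(350.2,262.5),.041))
# tray/base direction from frame corners: rails screws at top crop (59,127),(90,453) ; nuts (381,75),(424,420) z=.131
P=lambda x,y:(310+x/4,200+y/4)
n1,n2=onz('top',P(381,75),.131),onz('top',P(424,420),.131); print('nuts',n1,n2,np.linalg.norm(n1-n2),(n1+n2)/2)
T=cv2.imread('pics/top0.png')[:,:,::-1].copy();S=cv2.imread('pics/side0.png')[:,:,::-1].copy()
bt=blobs(T,(18,120,80),(32,255,255),(165,222,255,285));bs=blobs(S,(18,120,80),(32,255,255),(290,335,375,430))
for i,j,nm in((0,0,'collar'),(1,4,'s'),(2,2,'sq'),(3,3,'s'),(4,1,'s')):
    print(nm,onz('top',bt[i][1],.02),onz('side',bs[j][1],.018),tri(bt[i][1],bs[j][1]))
# bin corners
h=cv2.cvtColor(T,cv2.COLOR_RGB2HSV)
for p in [(P(59,127)),(P(90,453))]: print('screw',onz('top',p,.02))
```

```text
[ 0.5857 -0.2051  0.1571] 0.0008261573692802807 [ 0.4656 -0.2398  0.1558] 0.001463406005083535 0.06249997487113109 [ 0.5256 -0.2225  0.1564]
knob (array([ 0.5069, -0.0633,  0.0494]), np.float64(0.0013832180958670921)) [ 0.5055 -0.0626  0.059 ] [ 0.5073 -0.0571  0.041 ]
nuts [ 0.6228 -0.213   0.131 ] [ 0.4263 -0.2358  0.131 ] 0.19782482719193914 [ 0.5245 -0.2244  0.131 ]
collar [0.5873 0.1888 0.02  ] [0.5874 0.1932 0.018 ] (array([0.5879, 0.1897, 0.0141]), np.float64(0.00042597806744587807))
s [0.5763 0.3253 0.02  ] [0.5768 0.325  0.018 ] (array([0.5766, 0.3256, 0.0188]), np.float64(0.0002775155942382959))
sq [0.5776 0.2506 0.02  ] [0.5784 0.2507 0.018 ] (array([0.5781, 0.251 , 0.0183]), np.float64(0.0005691405145488595))
s [0.5062 0.312  0.02  ] [0.5066 0.3127 0.018 ] (array([0.5065, 0.3125, 0.0178]), np.float64(0.00032961012368587316))
s [0.5105 0.1934 0.02  ] [0.5109 0.1934 0.018 ] (array([0.5107, 0.1936, 0.0182]), np.float64(0.00029500266370037026))
screw [ 0.6056 -0.0315  0.02  ]
screw [ 0.4027 -0.054   0.02  ]
```

Hub at about (0.525, -0.223), with the bar at z = 0.157, so the screw is near 6 rad. The bar's yaw is 16° and the press's yaw 6.6°. To open it I'll centre the tool on the screw axis, straddle the bar with the part-open fingers and turn joint 6.

```bash
cat >> h.py <<'E'
def Rz(yaw):
    c,s=np.cos(np.radians(yaw)),np.sin(np.radians(yaw)); return np.array([[-s,c,0],[c,s,0],[0,0,-1.]])
def yawnow():
    y=robot.get_state()['tcp_rot'][:,1]; return np.degrees(np.arctan2(y[1],y[0]))
HUB=np.array([.5252,-.2232])
def turn(sgn,maxdeg,step=6,lim=1.0):
    """turn tool by joint 6; sgn=+1 anticlockwise. Stops on moment."""
    q=np.array(robot.get_state()['qpos'],float); q0=q[5]; log=[]
    z0=robot.get_state()['ft_torque'][2]
    while abs(q[5]-q0)<maxdeg and abs(q[5]+J6*sgn*step)<172:
        q[5]+=J6*sgn*step; robot.movej(q); s=robot.get_state()
        log.append(round(float(s['ft_torque'][2]-z0),2))
        if abs(log[-1])>lim: break
    return q[5]-q0,log,s
J6=-1
E
python3 - <<'E'
from h import *
np.set_printoptions(precision=3,suppress=True)
robot.move_gripper(.7)
for y in (-44-180,-44,136):
    q=robot.ik(np.r_[HUB,.25],Rz(y)); print(y,q)
robot.goto(np.r_[HUB,.25],Rz(136)); s=robot.get_state();print(s['t'],s['qpos'],s['position'],s['grip_width'],s['ft_torque'],yawnow())
E
```

```text
-224 [ -3.385  10.196 -11.43    0.    -68.374 -40.615]
-44 [ -3.385  10.196 -11.43    0.    -68.374 139.385]
136 [ -3.385  10.196 -11.43    0.    -68.374 -40.615]
2.7083 [ -3.457  10.21  -11.425   0.006 -68.376 -40.605] [ 0.525 -0.224  0.25 ] 0.703402146076318 [ 0.016  0.061 -0.   ] 135.93947552294762
```

```bash
sed -i 's/^J6=-1/J6=1/' h.py
python3 - <<'E'
from h import *
np.set_printoptions(precision=3,suppress=True)
robot.servo_line(np.r_[HUB,.148],speed=.1); s=robot.get_state();print(s['t'],s['force'],s['ft_torque'])
d,log,s=turn(1,215,step=8)
print(d,log,s['t'],s['force'],s['ft_torque'],yawnow())
E
```

```text
3.875 [-0.209  0.375  0.141] [0.009 0.03  0.04 ]
208.0 [-0.05, -0.08, -0.03, -0.04, -0.07, -0.04, -0.08, -0.07, -0.05, -0.15, -0.08, -0.09, -0.09, -0.11, -0.13, -0.06, -0.08, -0.15, -0.09, -0.08, -0.07, -0.06, -0.05, -0.07, -0.15, -0.07] 10.5917 [-1.252 -1.699  1.065] [-0.785  0.313 -0.032] -16.465980606894572
```

```bash
cat >> h.py <<'E'
def balls():
    """bar end balls: dark blobs near hub, both views"""
    r={}
    for n in('top','side'):
        im=robot.grab_frame(n); u,v=proj(n,np.r_[HUB,.161]).astype(int)
        w=(40,40) if n=='top' else (40,20)
        r[n]=(im,[b for b in blobs(im,(0,0,0),(180,255,38),(u-w[0],v-w[1],u+w[0],v+w[1]),8)])
    return r
E
python3 - <<'E'
from h import *
np.set_printoptions(precision=3,suppress=True)
robot.servo_line(np.r_[HUB,.25],speed=.2)
robot.servo_line([.40,-.05,.30],speed=.3)
for n,v in balls().items():
    cv2.imwrite(f'pics/{n}1.png',v[0][:,:,::-1]); print(n,*v[1],sep='\n')
t=cv2.imread('pics/top1.png');s=cv2.imread('pics/side1.png')
cv2.imwrite('pics/c3.png',np.hstack([cv2.resize(t[210:310,360:460],(400,400)),cv2.resize(s[150:250,290:390],(400,400))]))
print(robot.get_state()['t'])
E
```

```text
top
(12, array([406. , 231.5]), [5, 4])
(26, array([418.346, 286.846]), [6, 5])
side
(20, array([368.3, 180.2]), [5, 5])
(23, array([319.13 , 184.217]), [5, 6])
(17, array([380.529, 195.118]), [6, 5])
12.2333
```

View pics/c3.png

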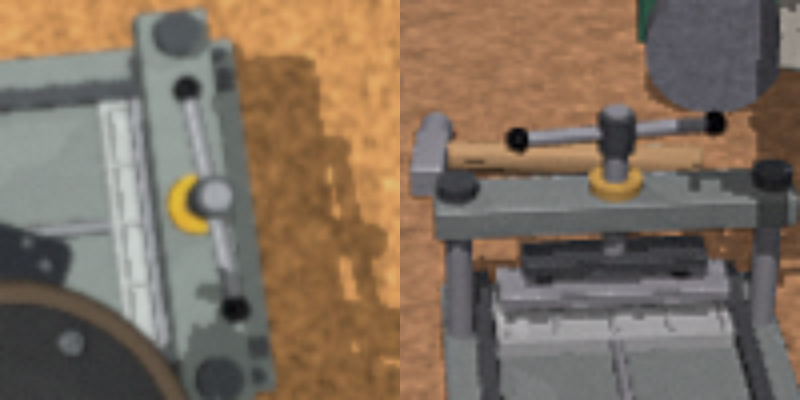

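The bar now lies at about 12°, with balls at top (406,231.5)/(418.3,286.8). It sits higher, having made close to a half turn. I'll repeat the stroke until the stop shows in the torque.

```bash
cat >> h.py <<'E'
def bar(r):
    t=sorted(r['top'][1],key=lambda b:b[1][1]); s=[b for b in r['side'][1]]
    best=min(((i,j) for i in s for j in s if i[1][0]<j[1][0]),key=lambda ij:tri(t[0][1],ij[0][1])[1]+tri(t[-1][1],ij[1][1])[1])
    A=tri(t[0][1],best[0][1])[0];B=tri(t[-1][1],best[1][1])[0]; d=A-B
    return A,B,np.linalg.norm(d)/2,np.degrees(np.arctan2(d[1],d[0]))
def stroke(sgn,start,maxdeg,z=.148,**k):
    robot.goto(np.r_[HUB,.22],Rz(start)); robot.servo_line(np.r_[HUB,z],speed=.15)
    r=turn(sgn,maxdeg,**k); print(r[0],r[1][-6:],'t',r[2]['t'],'q6',r[2]['qpos'][5]); return r
E
python3 - <<'E'
from h import *
np.set_printoptions(precision=3,suppress=True)
t=cv2.imread('pics/top1.png')[:,:,::-1]
print(bar({'top':(0,[(0,(406,231.5)),(0,(418.35,286.85))]),'side':(0,[(0,(368.3,180.2)),(0,(319.1,184.2))])}))
robot.goto(np.r_[HUB,.25],Rz(132))
print(robot.get_state()['qpos'][5])
r=stroke(1,132,220,step=10); print(r[1])
E
```

```text
(array([ 0.587, -0.208,  0.164]), array([ 0.466, -0.234,  0.163]), np.float64(0.0622880400469364), np.float64(12.251664406941906))
-44.58846850675122
210.0 [-0.09, -0.04, -0.02, -0.04, -0.03, -0.2] t 21.9917 q6 164.9952618828609
[-0.06, 0.0, -0.05, -0.06, -0.07, -0.08, -0.11, -0.08, -0.09, -0.07, -0.11, -0.14, -0.14, -0.14, -0.05, -0.09, -0.04, -0.02, -0.04, -0.03, -0.2]
```

Run:
```python
from h import *
np.set_printoptions(precision=3,suppress=True)
robot.servo_line(np.r_[HUB,.22],speed=.25)
r=stroke(1,132,220,step=10); print(r[1],r[2]['ft_torque'],r[2]['force'])
```

```text
40.0 [0.01, -0.03, -0.16, -12.13] t 27.2917 q6 -5.8067501219199835
[0.01, -0.03, -0.16, -12.13] [ -1.724  -0.178 -12.144] [ 1.224 -4.781  3.961]
```

The top stop shows clearly in the torque. Next is the tray.

```bash
cat >> h.py <<'E'
PY=6.6; XH=np.array([np.cos(np.radians(PY)),np.sin(np.radians(PY))]); YH=np.array([-XH[1],XH[0]])
E
python3 - <<'E'
from h import *
np.set_printoptions(precision=3,suppress=True)
q=np.array(robot.get_state()['qpos']);q[5]-=8;robot.movej(q)
robot.servo_line(np.r_[HUB,.24],speed=.25)
robot.move_gripper(.45)
K=np.array([.5063,-.0632])
robot.goto(np.r_[K,.15],Rz(180+PY)); print(robot.get_state()['qpos'][5])
v=balls(); print(v['top'][1],v['side'][1])
robot.servo_line(np.r_[K,.040],speed=.12); f0=robot.get_state()['force']
robot.move_gripper(0); s=robot.get_state(); print(s['grip_width']*88,s['finger_force'],s['force'],s['t'])
d=0
while d<.18:
    d+=.02 if d<.12 else .005
    robot.servo_line(np.r_[K+YH*d,.040],speed=.1); s=robot.get_state(); F=np.r_[YH,0]@(np.array(s['force'])-f0)
    print(round(d,3),round(float(F),2),s['position'],round(s['grip_width']*88,1))
    if d>.1 and abs(F)>12: break
print(s['t'])
E
```

```text
-8.375491549356239
[(13, array([409.308, 230.615]), [5, 4]), (9, array([408.333, 260.667]), [4, 6]), (27, array([416.259, 287.074]), [6, 5])] [(56, array([356.607, 162.696]), [26, 3]), (22, array([347.5, 171.5]), [6, 4]), (11, array([311.091, 177.636]), [5, 5]), (13, array([323.154, 177.769]), [11, 4]), (43, array([344.512, 178.674]), [10, 5]), (513, array([361.068, 189.464]), [76, 26]), (9, array([309.444, 187.667]), [3, 7]), (9, array([364.889, 196.111]), [3, 4]), (15, array([334.667, 197.267]), [11, 2])]
15.067722254989151 30.005890130996704 [ 5.328 -0.738 -3.249] 31.175
0.02 1.13 [ 0.506 -0.042  0.041] 15.2
0.04 0.47 [ 0.504 -0.022  0.041] 15.1
0.06 0.09 [ 0.501 -0.002  0.041] 14.9
0.08 1.03 [0.499 0.018 0.041] 15.1
0.1 0.26 [0.497 0.038 0.041] 15.1
0.12 -0.19 [0.494 0.058 0.041] 15.1
0.125 1.36 [0.494 0.062 0.041] 15.1
0.13 1.41 [0.493 0.067 0.041] 15.7
0.135 0.65 [0.493 0.072 0.041] 15.3
0.14 0.89 [0.492 0.077 0.041] 14.7
0.145 0.95 [0.492 0.082 0.041] 15.1
0.15 -1.99 [0.491 0.087 0.041] 15.3
0.155 -24.27 [0.491 0.088 0.041] 15.4
35.025
```

Run:
```python
from h import *
np.set_printoptions(precision=4,suppress=True)
s=robot.get_state();print(s['position'],s['force'])
robot.move_gripper(.35)
robot.servo_line(np.r_[s['position'][:2],.14],speed=.2)
robot.goto([.40,.30,.25],Rz(180+PY))
f={n:robot.grab_frame(n) for n in('top','side')}
for n in f: cv2.imwrite(f'pics/{n}2.png',f[n][:,:,::-1])
a=proj('top',[.5,-.06,.03]).astype(int);b=proj('side',[.5,-.08,.05]).astype(int);print(a,b)
t=f['top'][a[1]-75:a[1]+75,a[0]-80:a[0]+120];g=f['side'][b[1]-75:b[1]+75,b[0]-50:b[0]+50]
cv2.imwrite('pics/c4.png',cv2.resize(t,(800,600),interpolation=2)[:,:,::-1])
for n,l in(('top',[(18,120,80),(32,255,255),(165,222,255,285)]),('side',[(18,120,80),(32,255,255),(290,335,375,430)])): print(*blobs(f[n],*l),sep='\n')
```

```text
[0.4906 0.0885 0.0407] [ 16.811  -21.4237  -3.0241]
[335 273] [353 253]
(74, array([236.9865, 237.1216]), [11, 11])
(98, array([182.1224, 240.2245]), [11, 11])
(110, array([212.0727, 240.3273]), [13, 12])
(98, array([185.9082, 268.3163]), [11, 11])
(96, array([233.9167, 267.5208]), [11, 10])
(148, array([309.527 , 350.0203]), [14, 15])
(127, array([348.3858, 351.4016]), [14, 12])
(174, array([312.1839, 373.7184]), [17, 15])
(176, array([350.858 , 403.3295]), [15, 16])
(181, array([310.3923, 408.3757]), [16, 16])
```

View pics/c4.png

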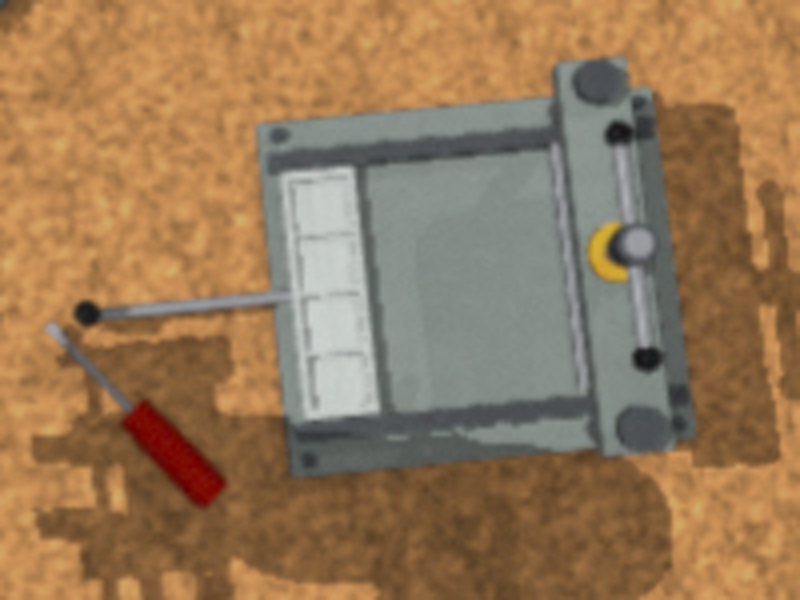

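View pics/side2.png

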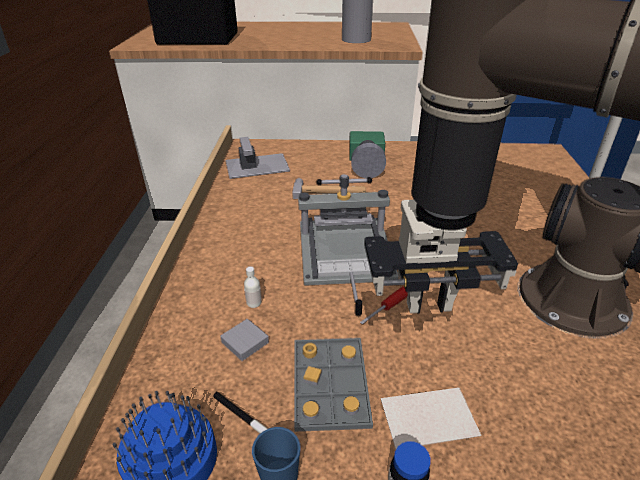

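The tray is out. In the crop its corners are at (279,174), (355,167), (380,413) and (304,420), and the knob is at (87,314). The bin is unchanged.

Run:
```python
from h import *
np.set_printoptions(precision=4,suppress=True)
P=lambda x,y:(255+x/4,198+y/4)
C=[onz('top',P(*p),.028)[:2] for p in((279,174),(355,167),(380,413),(304,420))]
c=np.mean(C,0); x=(C[0]+C[1]-C[2]-C[3])/2; print(c,np.linalg.norm(x),np.degrees(np.arctan2(x[1],x[0])),np.linalg.norm(C[0]-C[1]))
y=(C[0]+C[3]-C[1]-C[2]); print(np.degrees(np.arctan2(-y[0],y[1])))
k=onz('top',P(87,314),.059)[:2]; print('knob',k,'->centre',k-.15*YH, 'dir',k-c, np.linalg.norm(k-c))
a=onz('top',P(619,132),.166);b=onz('top',P(648,358),.166);print('hub',(a+b)/2,np.linalg.norm(a-b),np.degrees(np.arctan2(*(a-b)[[1,0]])))
for i in(-55.5,-18.5,18.5,55.5): print(c+XH*i/1000)
n=onz('top',P(600,82),.131),onz('top',P(643,428),.131);print('nutmid',(n[0]+n[1])/2, np.degrees(np.arctan2(*(n[0]-n[1])[[1,0]])))
```

```text
[ 0.5063 -0.0642] 0.15325769491845168 6.544205232169452 0.047842496773254084
6.439389414926145
knob [0.488  0.0836] ->centre [ 0.5053 -0.0654] dir [-0.0183  0.1478] 0.1488777910460634
hub [ 0.5264 -0.2231  0.166 ] 0.1256610350554498 6.77389923633789
[ 0.4512 -0.0706]
[ 0.4879 -0.0663]
[ 0.5247 -0.0621]
[ 0.5614 -0.0578]
nutmid [ 0.5248 -0.2238  0.131 ] 6.597952957434702
```

Consistent all round: tray centre about (0.506, -0.064), yaw 6.55°, 160 mm from the hub. Now to pick the first slug.

```bash
cat >> h.py <<'E'
TC=np.array([.5068,-.0643])
def find(n='top',z=.02):
    roi={'top':(165,222,255,285),'side':(290,335,375,430)}[n]
    return [onz(n,b[1],z)[:2] for b in blobs(robot.grab_frame(n),(18,120,80),(32,255,255),roi,40)]
def W(): return robot.get_state()['grip_width']*88
def pick(p,yaw):
    L=find(); d=[np.linalg.norm(q-p) for q in L]; g=L[int(np.argmin(d))]; print('see',np.round(L,4).tolist(),'use',np.round(g,4),'moved',min(d))
    if min(d)>.004: return None
    robot.goto(np.r_[g,.10],Rz(yaw)); robot.move_gripper(.47)
    robot.servo_line(np.r_[g,.021],speed=.1); robot.move_gripper(0); w=W()
    robot.servo_line(np.r_[g,.12],speed=.15); print('w',w,W(),robot.get_state()['t']); return g
def place(px,yaw=276.6):
    p=TC+XH*px
    robot.goto(np.r_[p,.12],Rz(yaw)); w=W(); print('over tray w',w)
    if w<24: return False
    robot.servo_line(np.r_[p,.0405],speed=.1); s=robot.get_state(); print('w',W(),s['force'])
    robot.move_gripper(.45); robot.servo_line(np.r_[p,.12],speed=.2); print(robot.get_state()['t']); return True
E
python3 - <<'E'
from h import *
np.set_printoptions(precision=3,suppress=True)
if pick(np.array([.5105,.1934]),276.6) is not None: place(.0555)
E
```

```text
see [[0.5869, 0.1889], [0.5763, 0.3253], [0.5777, 0.2507], [0.5062, 0.312], [0.5105, 0.1934]] use [0.51  0.193] moved 4.348571797863035e-05
w 26.55295598119977 26.52117661490341 41.65
over tray w 26.809986255376394
w 26.85524749235486 [-0.925 -1.017  1.01 ]
44.6583
```

Run:
```python
from h import *
np.set_printoptions(precision=3,suppress=True)
ok=pick(np.array([.5062,.312]),186.6)
if ok is not None: place(.0185)
robot.servo_line([.42,.12,.22],speed=.3)
for n in('top','side'):
    f=robot.grab_frame(n); roi=(270,215,400,310) if n=='top' else (300,200,400,290)
    cv2.imwrite(f'pics/{n}3.png',f[:,:,::-1])
    for b in blobs(f,(18,120,80),(32,255,255),roi,20):
        p=onz(n,b[1],.039)[:2]-TC; print(n,b,'tray xy mm',p@XH*1e3,p@YH*1e3)
```

```text
see [[0.5205, 0.329]] use [0.52  0.329] moved 0.022206422729855124
top (87, array([334.356, 248.529]), [11, 10]) tray xy mm 55.050227924593166 2.6027406565395586
side (71, array([327.197, 263.592]), [11, 8]) tray xy mm 55.2392600670409 4.611086473998064
```

Slug one sits in its pocket. The second check saw a disc at a different place with the rest hidden, so I'll look again with the view clear.

Run:
```python
from h import *
np.set_printoptions(precision=4,suppress=True)
robot.servo_line([.45,-.05,.22],speed=.3)
robot.goto([.45,-.12,.24],Rz(186.6))
for n,z in(('top',.02),('side',.018)):
    f=robot.grab_frame(n);cv2.imwrite(f'pics/{n}4.png',f[:,:,::-1])
    for b in blobs(f,(18,120,80),(32,255,255),(150,200,275,300) if n=='top' else (280,325,390,450),20): print(n,b,onz(n,b[1],z))
s=cv2.imread('pics/side4.png');t=cv2.imread('pics/top4.png')
cv2.imwrite('pics/c5.png',np.hstack([cv2.resize(t[205:305,160:260],(400,400)),cv2.resize(s[330:430,285:385],(400,400))]))
```

```text
top (74, array([237.    , 237.0405]), [11, 11]) [0.5873 0.1888 0.02  ]
top (99, array([182.0808, 240.2626]), [11, 11]) [0.5762 0.3254 0.02  ]
top (110, array([212.0727, 240.3273]), [13, 12]) [0.5777 0.2507 0.02  ]
top (101, array([181.7327, 261.6733]), [12, 11]) [0.5225 0.3231 0.02  ]
side (148, array([309.3311, 349.9054]), [14, 15]) [0.5874 0.1929 0.018 ]
side (177, array([312.209 , 373.6215]), [17, 15]) [0.5783 0.2502 0.018 ]
side (181, array([310.4309, 408.2376]), [16, 16]) [0.5769 0.3249 0.018 ]
side (186, array([341.5484, 408.4301]), [16, 16]) [0.5228 0.323  0.018 ]
```

View pics/c5.png

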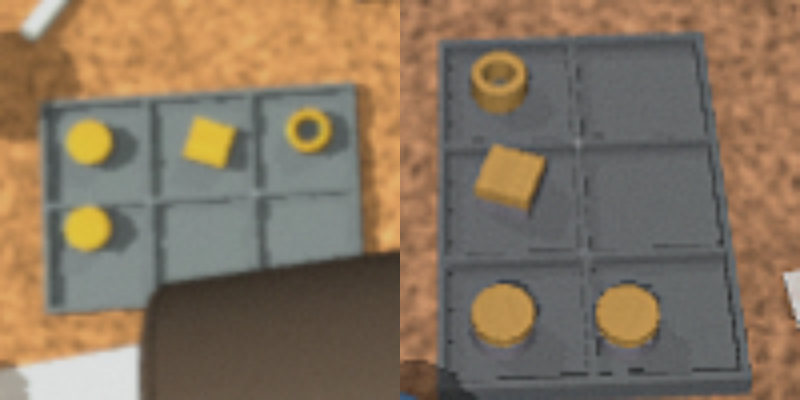

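One slug was knocked to (0.5226, 0.3231); everything else is unchanged. I'll pick it with a diagonal grip to stay clear of its neighbour.

Run:
```python
from h import *
np.set_printoptions(precision=3,suppress=True)
print('jar',onz('top',(125,303),.075),'pot',onz('top',(128,218),.085))
if pick(np.array([.5226,.3231]),140) is not None: 
    if place(.0185):
        robot.goto([.45,-.12,.24],Rz(186.6))
        if pick(np.array([.5763,.3254]),186.6) is not None: place(-.0555)
robot.goto([.45,.12,.26],Rz(186.6))
for n in('top','side'):
    f=robot.grab_frame(n); roi=(270,215,400,310) if n=='top' else (300,200,400,290)
    cv2.imwrite(f'pics/{n}5.png',f[:,:,::-1])
    for b in blobs(f,(18,120,80),(32,255,255),roi,20):
        p=onz(n,b[1],.039)[:2]-TC; print(n,b,'tray xy mm',p@XH*1e3,p@YH*1e3)
t=cv2.imread('pics/top5.png');s=cv2.imread('pics/side5.png')
cv2.imwrite('pics/c6.png',np.hstack([cv2.resize(t[220:320,260:360],(400,400)),cv2.resize(s[210:310,300:400],(400,400))]))
```

```text
jar [0.418 0.434 0.075] pot [0.618 0.439 0.085]
see [[0.5873, 0.189], [0.5763, 0.3253], [0.5777, 0.2507], [0.5224, 0.3232]] use [0.522 0.323] moved 0.00022352902680200688
w 26.739050611672393 26.63444345238006 52.0833
over tray w 26.671690133793287
w 26.410177795772317 [ 0.213 -0.734 -0.741]
56.625
see [[0.587, 0.1887], [0.5762, 0.3254], [0.5777, 0.2507]] use [0.576 0.325] moved 9.168791901914525e-05
w 26.725070650332007 26.57831167297867 62.2
over tray w 26.471792329253386
w 26.38157033833958 [ 0.027 -0.737 -0.614]
66.025
top (87, array([334.471, 248.552]), [10, 10]) tray xy mm 54.96656516622808 2.325126420158903
top (88, array([335.955, 263.239]), [11, 11]) tray xy mm 18.373633800513915 2.375259684699607
top (87, array([338.586, 292.644]), [10, 11]) tray xy mm -53.86294631911912 3.302771676918214
side (72, array([342.569, 262.639]), [11, 9]) tray xy mm 18.918918944619204 3.751415065101194
side (70, array([373.357, 261.286]), [11, 8]) tray xy mm -54.02665398600911 4.126890000393463
side (72, array([327.139, 263.444]), [11, 8]) tray xy mm 55.33138251068785 4.0490416623979115
```

View pics/c6.png

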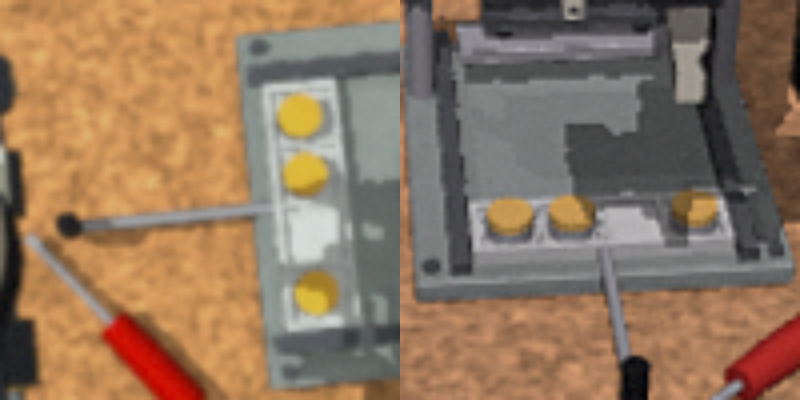

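All three discs are flat in pockets: top crop (300,115), (305,173) and (317,292). Push the tray home.

Run:
```python
from h import *
np.set_printoptions(precision=3,suppress=True)
K=TC+.15*YH; robot.move_gripper(.45)
robot.goto(np.r_[K,.13],Rz(186.6)); robot.servo_line(np.r_[K,.040],speed=.12); f0=np.array(robot.get_state()['force'])
robot.move_gripper(0); print(W())
d=0;
while d<.172:
    d+=.148 if d==0 else .003
    robot.servo_line(np.r_[K-YH*d,.040],speed=.07); s=robot.get_state(); F=float(np.r_[YH,0]@(np.array(s['force'])-f0))
    print(round(d,3),round(F,1),s['position'],round(W(),1))
    if F>20: break
robot.move_gripper(.35); p=s['position']; robot.servo_line(np.r_[p[:2],.14],speed=.2)
robot.goto([.42,.12,.26],Rz(186.6)); print(robot.get_state()['t'])
for n in('top','side'):
    f=robot.grab_frame(n); cv2.imwrite(f'pics/{n}6.png',f[:,:,::-1])
t=cv2.imread('pics/top6.png');s=cv2.imread('pics/side6.png')
cv2.imwrite('pics/c7.png',np.hstack([cv2.resize(t[210:310,330:430],(400,400)),cv2.resize(s[165:265,295:395],(400,400))]))
```

```text
15.356395056439595
0.148 1.2 [ 0.508 -0.062  0.041] 14.6
0.151 1.3 [ 0.509 -0.065  0.041] 15.2
0.154 0.1 [ 0.509 -0.068  0.041] 15.0
0.157 -0.4 [ 0.509 -0.071  0.041] 14.9
0.16 7.7 [ 0.51  -0.073  0.041] 14.8
0.163 25.5 [ 0.51  -0.074  0.04 ] 15.4
75.7917
```

View pics/c7.png

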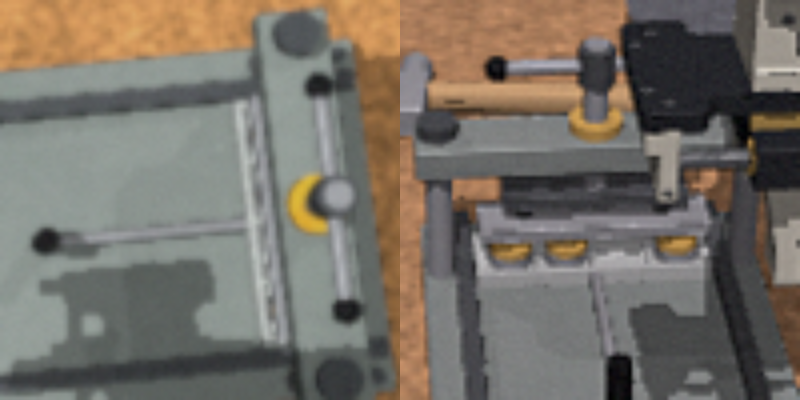

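Home against its stop, discs under the pad. Now screw down clockwise.

Run:
```python
from h import *
np.set_printoptions(precision=3,suppress=True)
robot.move_gripper(.7); robot.servo_line(np.r_[.42,-.02,.27],speed=.3)
robot.goto(np.r_[HUB,.26],Rz(227))
for st in (227,208):
    r=stroke(-1,st,400,step=10,lim=2.5); print(r[1]); robot.servo_line(np.r_[HUB,.23],speed=.25)
    if abs(r[1][-1])>2.5: break
else:
    r=stroke(-1,208,400,z=.146,step=5,lim=2.5); print(r[1],r[2]['force'],yawnow())
```

```text
-220.0 [0.04, 0.08, 0.05, -0.02, -0.02, 0.07] t 85.675 q6 -169.1471116862764
[0.03, 0.03, -0.02, 0.02, -0.07, 0.01, 0.07, 0.04, 0.06, 0.05, 0.06, 0.11, 0.04, 0.08, 0.05, 0.01, 0.04, 0.08, 0.05, -0.02, -0.02, 0.07]
-200.0 [0.08, 0.01, 0.1, 0.06, 0.01, -0.04] t 95.5583 q6 -168.14571442760908
[0.07, 0.04, -0.03, 0.07, 0.03, 0.13, 0.1, 0.05, 0.06, 0.11, 0.1, 0.12, 0.05, 0.03, 0.08, 0.01, 0.1, 0.06, 0.01, -0.04]
-160.0 [0.1, 0.1, 0.07, 0.18, 2.3, 9.05] t 107.6 q6 -127.67733236932118
[0.01, 0.01, 0.04, -0.0, -0.05, -0.02, 0.05, 0.07, 0.08, 0.05, 0.08, 0.04, 0.1, 0.1, 0.11, 0.15, 0.12, 0.1, 0.03, 0.15, 0.14, 0.09, 0.12, 0.13, 0.02, 0.11, 0.1, 0.1, 0.07, 0.18, 2.3, 9.05] [ 4.237 -8.924 -8.647] 49.24564704554237
```

The stop came at a bar yaw of about 33°, against 31° expected for 9 rad. Retract and check.

Run:
```python
from h import *
q=np.array(robot.get_state()['qpos']);q[5]+=12;robot.movej(q)
robot.servo_line(np.r_[HUB,.25],speed=.2); robot.goto([.2,-.55,.27],Rz(150))
for n in('top','side'):
    f=robot.grab_frame(n); cv2.imwrite(f'pics/{n}7.png',f[:,:,::-1])
t=cv2.imread('pics/top7.png');s=cv2.imread('pics/side7.png')
cv2.imwrite('pics/c8.png',np.hstack([cv2.resize(t[180:330,150:450],(400,200)),cv2.resize(t[210:310,345:445],(200,200))]).copy())
cv2.imwrite('pics/c8.png',np.vstack([cv2.resize(t[160:330,150:450],(529,300),interpolation=2),cv2.resize(s[165:265,260:436],(529,300),interpolation=2)]))
s=robot.get_state();print(s['t'],s['force'])
```

```text
110.75 [ 0.07578166 -0.39452604  1.55792922]
```

View pics/c8.png

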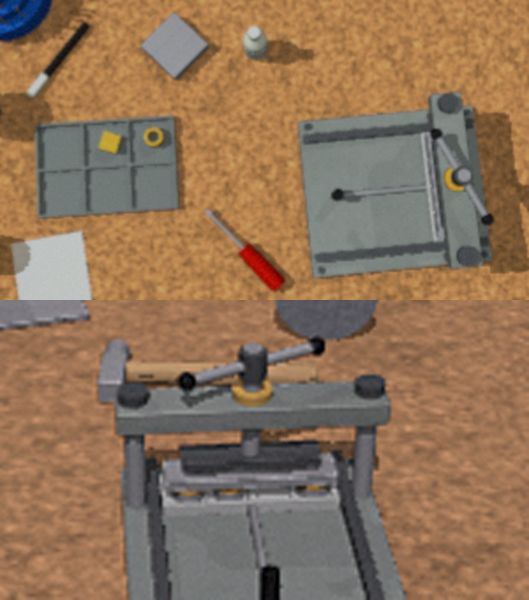

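The handle is down, the pad bears on the discs in the home tray, the square and collar are still in the bin, and the bystanders are where they were.

```bash
python3 -c "
from rig import robot
print(robot.job_done())"
```

```text
the job is handed in; nothing more can be done
None
```

I handed the job in at about 111 s: all three round pieces are in their own tray pockets, the tray is home against its stop, and the screw is down to its bottom stop. The square and collar are still in the bin and the bystanders where they were. The hand-in gave no verdict, and contact force on each piece was judged only by eye.

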